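Rinse the grout tools with the trigger sprayer

ROBOT

A 6-joint arm with a two-finger parallel gripper is mounted at the origin on the work surface. World frame = base frame: x ahead of the robot, y to its left, z up, the work surface at z = 0. Lengths are in m, angles in rad, forces in N, time in s.
With the tool pointing down it reaches from about 0.3 to 0.875 m from the base axis. Payload 4.2 kg.
Tool frame: the origin (TCP) lies midway between the tips of the shut fingers; the grasp point (between the pads) lies 19 mm behind it; z points along the fingers, y is the line along which they close (so a half turn about z gives the same grasp; the last joint's range is limited). The gripper opens to 85 mm and grips with 20 to 120 N. Pads are 22 mm wide; open, the fingers measure 114 mm over their backs; the gripper's body (76 mm by 85 mm) begins 54 mm behind the grasp point. The pads swing forward as they close: fully open they stand 13 mm farther back than shut.
Start: joints at [1.23, 0.32, 1.565, -0, 1.257, -0.02], TCP at [0.181, 0.546, 0.231] pointing down, gripper open.
Joint ranges: [-3.11, 3.11], [-0.84, 2.01], [0.21, 2.61], [-1.34, 4.49], [0.05, 2.63], [-2.56, 2.56]. Speed limits (rad/s): [2.57, 2.57, 3.14, 3.14, 3.14, 3.14].

INTERFACE

Orientations are given as a 3x3 rotation matrix whose columns are the frame's x, y, z axes.
In Python, from cell import env gives the robot as it stands.
- The arm moves only by the tool play_rows, never from a script. Its argument "motion" is a list of rows, each a list of 2 entries, a list of its own where there are three numbers: the shift along the tool's x, y, z in cm, then the turn, a rotation vector about the tool's x, y, z in degrees. In form: [[[tx, ty, tz], [ax, ay, az]], ...]. A call has 1 to 20 rows; each row is the pose to reach, as a shift and turn from the pose commanded when the call began, along the tool's axes at that moment; what a row does not reach only later rows make up. A row lasts 1/12 s, in which the tool goes at most 41.7 mm and 7.16 degrees, less where a joint would pass 70% of its speed; a pose out of reach is approached as far as the arm can. A call with a gripper value outside its range is refused whole. "grip" is the closure, from 0 (fully open) to 1 (shut), set as the call begins (left out, the last holds). The fingers move at their own pace and stop on an object; "newtons" is the grip in N (left out, the last holds). Time passes only in rows, so rows that repeat a pose let the fingers close. It gives the time, the measured TCP pose, the force, the opening and the grip force at its end, in the units of the state.
- env.observe(): the state, without advancing time (a new reading comes with each control period).
- env.snapshot(name): name is "scene" or "top"; returns a dict with "img" (400x640x3 uint8, blue, green, red), "fx", "fy", "cx", "cy" (pixels), "world_from_camera" (4x4, takes a point from camera to world coordinates). Camera axes: x right, y down, z forward; pixel columns grow to the right and rows downward; lengths in m; the calibration is good to about 2 mm. A picture is of the moment at which its call begins. There is no depth.
- env.close_job(): hands the job in; it is judged then, once.
The state is a dict: "clock": time; "joint_pos": joint angles; "joint_vel": joint speeds; "effort": joint torques, N m; "tcp_pos": TCP position; "tcp_rot": TCP orientation; "force": force on the tool from outside, world axes, zero at the start; "ft_torque": the same for the moment, N m; "gripper_width": opening from 0.0 (shut) to 1.0 (fully open); "gripper_force": force on a finger pad.
Only numpy, scipy, OpenCV 4.12 (cv2) and the standard library are available. Lean on these libraries where they do the work, as an engineer would, in place of code of your own. Each camera call takes 0.05 s, during which the arm holds its last target. There are 200 camera calls.

TASK

Lay the grout brush and the scraper flat in the compartments of the rinse tray that match their outlines, and let go of them. Only when both are in, squeeze the sprayer's trigger fully against its handle, keep it squeezed for about a second and let it spring back. Leave the other things on the counter where they stand.

Things in the scene. Friction and masses are not known exactly. Their poses are not given: they have to be found in the camera images.
- tray: White rinse tray fixed to the counter, 192 (x) x 146 (y) mm, origin at the centre of its underside. Floor 4 mm, wall tops 12 mm above the counter. Two keyed compartments side by side, each wide at one end and narrow at the other, arranged head to tail: the brush's on the +y side with its wide end at +x, the scraper's on the -y side with its wide end at -x. About 6 mm play all round.
- slot_brush_head (a point): Point on the floor of the brush compartment where the tip of the brush's head belongs (tray x +85, y +43, z 4 mm). The compartment runs from tray x = -91 to +91 mm; it is 50 mm wide for x above +19 (head) and 32 mm wide elsewhere (handle).
- slot_brush_tail (a point): Point on the floor of the brush compartment where the end of the brush's handle belongs (tray x -85, y +43, z 4 mm).
- slot_scraper_blade (a point): Point on the floor of the scraper compartment where the middle of the blade's front edge belongs (tray x -85, y -27, z 4 mm). The compartment runs from tray x = -91 to +71 mm; it is 82 mm wide for x below -19 (blade) and 34 mm wide elsewhere (handle).
- slot_scraper_tail (a point): Point on the floor of the scraper compartment where the end of the scraper's handle belongs (tray x +65, y -27, z 4 mm).
- brush: Loose grout brush with a grey handle, 170 mm long, 24 mm high, about 90 g, lying bristles down. Origin at the centre of its underside (half length); x runs along it to the head, z up. Handle 110 x 20 x 24 mm (x -85 to +25), head 60 x 38 x 24 mm (x +25 to +85).
- brush_head (a point): Underside of the brush at the tip of its head (brush x +85 mm).
- brush_tail (a point): Underside of the brush at the end of its handle (brush x -85 mm).
- scraper: Loose grout scraper, grey handle and flat steel blade, 150 mm long, about 110 g, lying flat. Origin at the centre of its underside (half length); x runs along it to the blade, z up. Handle 90 x 22 x 24 mm high (x -75 to +15), collar 40 mm wide and 15 mm high (x +14 to +30), blade 60 long, 70 wide, 5 thick (x +15 to +75).
- scraper_blade (a point): Underside of the scraper at the middle of the blade's front edge (scraper x +75 mm).
- scraper_tail (a point): Underside of the scraper at the end of its handle (scraper x -75 mm).
- sprayer: Rinse sprayer fixed to the counter, origin at the counter under its handle. Base 110 (x) x 150 (y) x 10 mm. A 20 mm riser at y +75 carries a fixed horizontal white handle, 22 mm diameter, axis along y at height 105 mm, from y +75 to -50; then a hinge block 42 x 26 x 28 mm and a spray head pointing down towards -y, ending at y -105. The trigger is on its -x side.
- grip_mid (a point): Point on the handle's axis beside the place to squeeze (sprayer x 0, y +13, z 105 mm).
- trigger_pad (a point): Point on the trigger's outer face, 65 mm from the hinge pin, where it is squeezed; it moves with the trigger. Released it stands about 37 mm from the handle's axis (48 mm over handle and trigger), squeezed 21 mm (32 mm over both).
- trigger (a joint): Angle of the trigger (rad): 0 released (sprung out), 0.26 fully squeezed, parallel to the handle. A steel strip 98 mm long, 16 high, 7 thick, at the handle's height, on an upright hinge pin at sprayer x -17.5, y -50 mm, free end towards the riser. About 3 N at the pad to start, 9 N fully squeezed.
- shampoo: Bystander: loose white plastic bottle, 56 mm diameter, 165 mm tall. Origin at the centre of its underside.
- tub: Bystander: loose white round tub with a lid, 68 mm diameter, 50 mm tall. Origin at the centre of its underside.
- tumbler: Bystander: loose white ceramic tumbler, 70 mm across the rim, 95 mm tall. Origin at the centre of its underside.
- can: Bystander: loose small bare-metal can, 38 mm diameter, 85 mm tall. Origin at the centre of its underside.
- nailbrush: Bystander: loose nail brush block with a wooden back and no handle, 40 (x) x 80 (y) x 28 mm. Origin at the centre of its underside.
- plug: Bystander: loose black rubber plug, a disc 42 mm diameter, 22 mm tall. Origin at the centre of its underside.
Mind the look-alikes: they are no part of the job. Leave any pink look-alike of the scraper alone.

How it is judged:
On the way, in this order (a step that is already met when the one before it is completed fails the run):
1. brush and scraper lie flat in their compartments, let go (horizontal distance between brush_head and slot_brush_head below 0.012 m and z of each of brush_head, brush_tail, scraper_blade, scraper_tail in the frame of tray below 0.008 m and horizontal distance between brush_tail and slot_brush_tail below 0.012 m and horizontal distance between scraper_blade and slot_scraper_blade below 0.012 m and horizontal distance between scraper_tail and slot_scraper_tail below 0.012 m and contact force between the fingers and brush below 0.2 N and contact force between the fingers and scraper below 0.2 N and linear speed of each of brush, scraper below 0.02 m/s), for 0.2 s.
2. the trigger is squeezed fully and held (value of joint trigger above 0.21 rad), for 0.6 s.
3. the trigger has sprung back (value of joint trigger below 0.04 rad), for 0.2 s.
At the end, for the whole second after the job is handed in: Brush and scraper lie at rest in their own compartments, both ends of each within 12 mm of the marked points in plan and their undersides within 4 mm of the tray floor; the trigger, having been held above 0.21 rad for 0.6 s after both were in, is back below 0.04 rad (horizontal distance between brush_head and slot_brush_head below 0.012 m and z of each of brush_head, brush_tail, scraper_blade, scraper_tail in the frame of tray below 0.008 m and horizontal distance between brush_tail and slot_brush_tail below 0.012 m and horizontal distance between scraper_blade and slot_scraper_blade below 0.012 m and horizontal distance between scraper_tail and slot_scraper_tail below 0.012 m and linear speed of each of brush, scraper below 0.02 m/s and value of joint trigger below 0.04 rad); the robot touches nothing.
It fails at once if the trigger is squeezed before both tools are in their compartments (value of joint trigger above 0.15 rad and not (horizontal distance between brush_head and slot_brush_head below 0.012 m and z of each of brush_head, brush_tail, scraper_blade, scraper_tail in the frame of tray below 0.008 m and horizontal distance between brush_tail and slot_brush_tail below 0.012 m and horizontal distance between scraper_blade and slot_scraper_blade below 0.012 m and horizontal distance between scraper_tail and slot_scraper_tail below 0.012 m)).
It fails at once if a bystander is moved by more than 30 mm or knocked over (distance of any of shampoo, tub, tumbler, can, nailbrush, plug from where it was at the start of the episode above 0.03 m or angle between any of shampoo, tub, tumbler, can, nailbrush, plug's own z axis and vertical above 0.5 rad).
It also fails if it takes over 62 s, if anything falls off the work surface, if the arm or the gripper's body presses on something with over 40 N, if the wrist force passes 120 N, or if a joint passes its speed limit or range.

## Working session

There is one attempt and no reset: what is moved stays moved. The work goes in short steps, Python scripts to look and compute and a tool call to move; the robot and the scene stay as the last step left them, time stands still between calls to the robot, and variables do not carry over. Pictures are saved under pics/ and viewed, at most 13 in all, crops included, and the job is handed in when it is done.

Besides the shell and the picture viewer there is one more tool, called after "Request:" as name(argument=value, ...), one argument or row to a line, values as JSON. play_rows: Moves the arm, as the interface text tells. Its arguments: {"type":"object","properties":{"motion":{"type":"array"},"grip":{"type":"number"},"newtons":{"type":"number"}},"required":["motion"]}

```bash
mkdir -p pics; ls
cat > h.py <<'E'
import numpy as np, cv2
from cell import env
def save(s,n): cv2.imwrite(f'pics/{n}.png',s['img'])
def ray(s,u,v,z=0.):
    T=np.array(s['world_from_camera']); d=T[:3,:3]@[(u-s['cx'])/s['fx'],(v-s['cy'])/s['fy'],1.]; o=T[:3,3]
    return o+d*(z-o[2])/d[2]
def proj(s,p):
    T=np.linalg.inv(np.array(s['world_from_camera'])); q=T[:3,:3]@np.array(p)+T[:3,3]
    return np.array([s['cx']+s['fx']*q[0]/q[2], s['cy']+s['fy']*q[1]/q[2]])
E
python3 - <<'E'
from h import *
for n in('scene','top'):
    s=env.snapshot(n); save(s,n+'0'); print(n,s['fx'],s['cx'],s['cy'],np.round(s['world_from_camera'],3).tolist())
o=env.observe(); print(o['tcp_pos'],o['tcp_rot'],o['clock'],o['gripper_width'])
E
```

```text
pics
scene 412.47079523740547 319.5048441639769 197.08006172728034 [[-0.724, 0.359, -0.589, 1.26], [0.689, 0.352, -0.634, 0.825], [-0.02, -0.865, -0.502, 0.751], [0.0, 0.0, 0.0, 1.0]]
top 419.1856442681033 318.2050862884617 199.52893962293533 [[-0.01, -0.985, 0.173, 0.318], [-1.0, 0.009, -0.003, 0.038], [0.001, -0.173, -0.985, 1.047], [0.0, 0.0, 0.0, 1.0]]
[0.18117336 0.54528016 0.23057941] [[-9.48978383e-01  3.15340676e-01 -5.35319969e-04]
 [ 3.15341127e-01  9.48977269e-01 -1.45464991e-03]
 [ 4.92961969e-05 -1.54923972e-03 -9.99998799e-01]] 0.1 1.0025545971791985
```

View pics/top0.png

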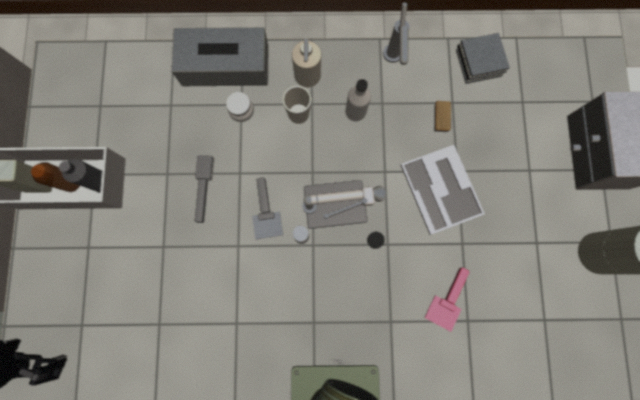

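View pics/scene0.png

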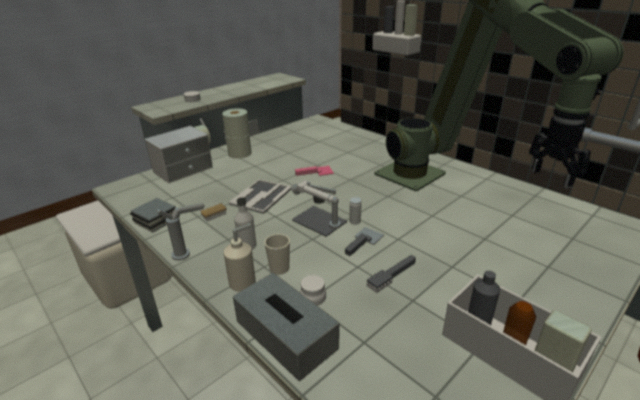

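The brush candidates in the top view are the grey tool at (204,188) and the nail brush at (443,116), which has no handle and isn't it. The scraper candidates are the grey one at (265,208) and the pink one at (448,299), which is to be left alone. I choose the two grey tools and will check them in one crop. Trigger (345,212), tray (442,189), can (301,234), plug (376,240).

Run:
```python
from h import *
im=cv2.imread('pics/top0.png'); c=im[145:250,190:490]
cv2.imwrite('pics/crop1.png',cv2.convertScaleAbs(cv2.resize(c,None,fx=2.66,fy=2.66,interpolation=cv2.INTER_CUBIC),alpha=1.4))
hsv=cv2.cvtColor(im,cv2.COLOR_BGR2HSV); 
for p in[(204,188),(204,165),(262,190),(267,228),(230,200),(430,195),(410,170),(310,215),(455,180)]: print(p,im[p[1],p[0]],hsv[p[1],p[0]])
```

```text
(204, 188) [86 89 88] [40  9 89]
(204, 165) [ 98 103 105] [ 21  17 105]
(262, 190) [106 108 110] [ 15   9 110]
(267, 228) [132 130 127] [102  10 132]
(230, 200) [141 148 151] [ 21  17 151]
(430, 195) [110 113 117] [ 13  15 117]
(410, 170) [110 113 116] [ 15  13 116]
(310, 215) [108 109 114] [  5  13 114]
(455, 180) [100 102 106] [ 10  14 106]
```

View pics/crop1.png

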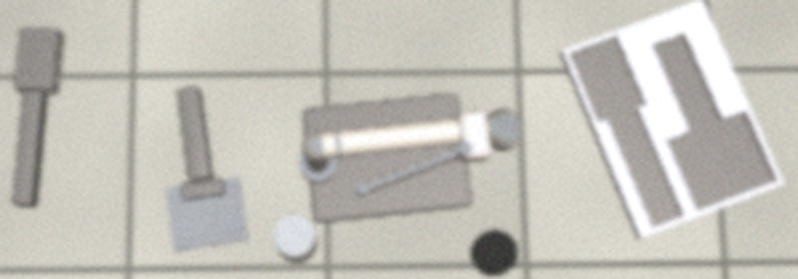

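The crop shows both grey tools whole. The brush has its head up, the scraper has its blade down, and neither is the pink one or the nail brush. In the tray the brush slot is at left, wide end up, and the scraper slot is at right, wide end down. Now I'll measure.

```bash
cat > meas.py <<'E'
from h import *
def blob(mask,seed,roi=None):
    m=mask.astype(np.uint8)
    n,l=cv2.connectedComponents(m)
    x,y=seed; w=l[y-3:y+4,x-3:x+4]; k=np.bincount(w[w>0]).argmax()
    return (l==k).astype(np.uint8)
def topts(s,m,z):
    c=max(cv2.findContours(m,cv2.RETR_EXTERNAL,cv2.CHAIN_APPROX_NONE)[0],key=cv2.contourArea)[:,0]
    return np.array([ray(s,u,v,z)[:2] for u,v in c])
def rect(p):
    (c,wh,a)=cv2.minAreaRect((p*1000).astype(np.float32)); return np.round(c,1),np.round(wh,1),round(a,2)
E
python3 - <<'E'
from meas import *
s=env.snapshot('top'); g=cv2.GaussianBlur(cv2.cvtColor(s['img'],cv2.COLOR_BGR2GRAY),(3,3),0).astype(int)
def sub(m,u0,u1,v0,v1):
    r=np.zeros_like(m); r[v0:v1,u0:u1]=m[v0:v1,u0:u1]; return r
m=blob(sub(g>182,395,490,140,240),(436,205)) if 0 else max([(sub(g>182,395,490,140,240)).astype(np.uint8)],key=np.sum)
print('tray',rect(topts(s,m,.012)))
mb=sub(g<122,185,222,145,230).astype(np.uint8); print('brush',rect(topts(s,mb,.02)))
p=topts(s,mb,.022); print('x range',p[:,0].min(),p[:,0].max())
def rowmid(m,v,z):
    u=np.where(m[v])[0]; a,b=ray(s,u.min()-.5,v,z),ray(s,u.max()+.5,v,z); return np.round(np.r_[(a+b)[:2]/2,abs(a-b)[1]]*1000,1)
for v in range(150,226,6):
    if mb[v].any(): print(v,rowmid(mb,v,.024))
ms=sub(g<122,250,285,172,245).astype(np.uint8)
print('scr');
for v in range(174,244,4):
    if ms[v].any(): print(v,rowmid(ms,v,.024))
bl=sub((s['img'][...,0].astype(int)-s['img'][...,2]>1)&(g<145),245,290,208,245).astype(np.uint8); print('blade',rect(topts(s,bl,.005)))
sp=sub(g<122,298,375,175,235).astype(np.uint8); print('base',rect(topts(s,sp,.01)))
ha=sub(g>175,305,375,180,212).astype(np.uint8); print('handle',rect(topts(s,ha,.105)))
for u,v in [(325,216),(364,201),(311,200),(379,193)]: print('trig/riser/nose',ray(s,u,v,.108).round(3))
for n,u,v,z in [('can',301,234,.085),('plug',376,240,.022),('tumbler',297,98,.095)]: print(n,ray(s,u,v,z).round(3))
E
```

```text
tray (array([ 569.6, -286.7]), array([105.9,  89.2]), 20.0)
brush (array([533.4, 334.8]), array([ 86.5, 170.3]), 72.5)
x range 0.4419392000601271 0.6149286450943574
156 [611.6 320.5  40.3]
162 [596.  319.9  45.3]
168 [580.4 319.4  45.1]
174 [565.1 330.   77.6]
180 [549.6 319.5  37.4]
186 [534.4 322.6  24.9]
192 [519.1 323.3  27.3]
198 [504.  325.2  27.2]
204 [489.  324.6  27.2]
210 [474.  326.5  27.1]
216 [459.1 327.1  24.6]
222 [444.2 326.5  19.6]
scr
178 [553.4 177.3  17.5]
182 [543.2 175.9  24.9]
186 [533.  175.7  24.9]
190 [522.8 173.1  24.9]
194 [512.7 173.   24.8]
198 [502.6 170.4  24.8]
202 [492.5 170.2  24.7]
206 [482.5 167.6  24.7]
210 [472.5 166.3  27.1]
214 [462.5 162.5  44.3]
218 [452.6 163.6  46.7]
blade (array([437.6, 162.4]), array([57.3, 68.1]), 7.07)
base (array([500.3,  -7.7]), array([146.9, 164.2]), 11.88)
handle (array([492.1, -15.9]), array([ 6.6, 94.2]), 5.57)
trig/riser/nose [0.445 0.02  0.108]
trig/riser/nose [ 0.478 -0.069  0.108]
trig/riser/nose [0.482 0.051 0.108]
trig/riser/nose [ 0.497 -0.104  0.108]
can [0.407 0.075 0.085]
plug [ 0.396 -0.105  0.022]
tumbler [0.734 0.084 0.095]
```

Run:
```python
from meas import *
s=env.snapshot('top'); g=cv2.cvtColor(s['img'],cv2.COLOR_BGR2GRAY).astype(int)
def sub(m,u0,u1,v0,v1):
    r=np.zeros_like(m); r[v0:v1,u0:u1]=m[v0:v1,u0:u1]; return r.astype(np.uint8)
k=np.ones((3,3),np.uint8)
print('tray profile row 190',g[190,395:490])
for t in(168,175):
    m=cv2.morphologyEx(sub(g>t,395,490,140,240),cv2.MORPH_CLOSE,k); m=blob(m,(405,165)); print('tray',t,rect(topts(s,m,.012)))
for t in(120,125,128):
    sp=cv2.morphologyEx(sub(g<t,302,369,178,232),cv2.MORPH_OPEN,np.ones((5,5),np.uint8)); sp=blob(sp,(350,220)); print('base',t,rect(topts(s,sp,.01)))
ha=sub(g>160,315,360,185,210); ha=blob(ha,(338,197)); p=topts(s,ha,.112); print('handle',rect(p)); 
for u in range(318,360,6):
    v=np.where(ha[:,u])[0]; print(u,(ray(s,u,v.min()-.5,.112)*1000).round(1)[:2],(ray(s,u,v.max()+.5,.112)*1000).round(1)[:2])
```

```text
tray profile row 190 [152 155 155 154 155 154 155 154 155 157 154 156 157 152 146 137 125 143
 163 164 152 154 153 142 122 116 114 117 112 114 116 116 115 114 112 114
 128 158 179 184 182 186 186 185 185 185 188 185 183 187 184 176 159 134
 118 113 113 112 110 112 109 109 110 107 107 105 111 115 115 112 108 109
 111 111 106 100 113 147 164 160 151 146 148 144 146 143 144 147 144 149
 146 146 147 143 143]
tray 168 (array([ 595.8, -193.6]), array([3.7, 0. ]), 134.28)Traceback (most recent call last):
  File "<stdin>", line 8, in <module>
  File "meas.py", line 5, in blob
    x,y=seed; w=l[y-3:y+4,x-3:x+4]; k=np.bincount(w[w>0]).argmax()
                                      ~~~~~~~~~~~~~~~~~~~~~~~~~~^^
ValueError: attempt to get argmax of an empty sequence
```

Run:
```python
from meas import *
s=env.snapshot('top'); g=cv2.cvtColor(s['img'],cv2.COLOR_BGR2GRAY).astype(int)
def sub(m,u0,u1,v0,v1):
    r=np.zeros_like(m); r[v0:v1,u0:u1]=m[v0:v1,u0:u1]; return r.astype(np.uint8)
def pca(m,z):
    v,u=np.where(m); P=np.array([ray(s,a,b,z)[:2] for a,b in zip(u,v)])*1000; c=P.mean(0); w,V=np.linalg.eigh(np.cov((P-c).T)); d=V[:,1]; d=d*np.sign(d[0])
    q=(P-c)@d; n=(P-c)@[-d[1],d[0]]; return c.round(1),np.degrees(np.arctan2(d[1],d[0])).round(2),len(u),q.min().round(),q.max().round(),n.min().round(),n.max().round()
m=sub(g<140,395,490,140,240)
e=cv2.morphologyEx(m,cv2.MORPH_OPEN,np.ones((3,3),np.uint8))
r=[]
for nm,sd,loc in(('brush',(420,183),(10.,43.)),('scr',(460,203),(-27.35,-27.))):
    c,a,*rest=pca(blob(e,sd),.004); print(nm,c,a,rest); r.append((c,loc))
d=r[0][0]-r[1][0]; l=np.subtract(r[0][1],r[1][1]); print('sep',np.linalg.norm(d),np.linalg.norm(l))
yaw=np.arctan2(d[1],d[0])-np.arctan2(l[1],l[0]); R=np.array([[np.cos(yaw),-np.sin(yaw)],[np.sin(yaw),np.cos(yaw)]])
print('tray yaw',np.degrees(yaw),'origins',[c-R@np.array(q) for c,q in r])
sp=sub(g<128,302,369,178,232); sp=cv2.morphologyEx(sp,cv2.MORPH_OPEN,np.ones((5,5),np.uint8)); sp=blob(sp,(350,220)); print('base',rect(topts(s,sp,.01)))
ha=blob(sub(g>155,318,362,185,210),(338,197)); print('handle',pca(ha,.112))
tr=[(u,v) for u in range(328,362,6) for v in [0]]
print(g[195:232,330],g[195:232,345])
```

```text
brush [ 521.7 -236.6] 19.93 [1046, np.float64(-100.0), np.float64(82.0), np.float64(-24.0), np.float64(24.0)]
scr [ 509.5 -316. ] 20.11 [1333, np.float64(-62.0), np.float64(100.0), np.float64(-41.0), np.float64(41.0)]
sep 80.33181188047486 79.34117783345543
tray yaw 19.34778975366495 origins [array([ 526.51071467, -280.48458755]), array([ 526.36026698, -281.4637307 ])]
base (array([465.2,  -7.9]), array([ 69.7, 156.3]), 2.63)
handle (array([490.5, -13.9]), np.float64(-84.39), 269, np.float64(-50.0), np.float64(49.0), np.float64(-7.0), np.float64(7.0))
[174 178 183 179 169 151 131 110 113 118 111 116 117 116 113 115 117 117
 122 122 112 102 109 116 115 118 116 116 119 108 105 107 127 140 143 142
 142] [181 179 175 158 140 118 117 114 116 115 119 114 122 121 111 103 104 114
 119 116 119 121 119 117 122 117 120 115 106 105 125 139 139 139 140 141
 141]
```

```bash
cat > go.py <<'E'
import sys; from h import *
from scipy.spatial.transform import Rotation as Ro
def go(x,y,z,head):   # mm, deg heading of tool x
    o=env.observe(); R=np.array(o['tcp_rot']); a=np.radians(head); X=np.array([np.cos(a),np.sin(a),0])
    if X@R[:,0]<0: pass
    T=np.c_[X,np.cross([0,0,-1],X),[0,0,-1]]
    t=R.T@(np.array([x,y,z])/1000-o['tcp_pos'])*100; r=Ro.from_matrix(R.T@T).as_rotvec(degrees=True)
    print('shift cm',t.round(2),'turn',r.round(2),'| clk',round(o['clock'],2),'tcp',(np.array(o['tcp_pos'])*1000).round(1),'head',np.degrees(np.arctan2(R[1,0],R[0,0])).round(1),'j6',o['joint_pos'][5].round(2),'w',round(o['gripper_width'],3),'gf',o['gripper_force'],'F',np.round(o['force'],1))
if __name__=='__main__': go(*map(float,sys.argv[1:]))
E
python3 go.py 538 326 150 177.4
```

```text
shift cm [-40.78  -9.57   8.1 ] turn [-4.000e-02 -1.000e-02 -1.578e+01] | clk 0.25 tcp [181.3 545.5 230.9] head 161.6 j6 -0.02 w 1.002 gf 0.0 F [0.6 0.2 0.5]
```

Request:
play_rows(
  motion=[
    [[-10,-2.5,0],[0,0,-7]],
    [[-20,-5,2],[0,0,-14]],
    [[-30,-7.5,4],[0,0,-15.8]],
    [[-40.8,-9.6,8.1],[0,0,-15.8]],
    [[-40.8,-9.6,8.1],[0,0,-15.8]],
    [[-40.8,-9.6,8.1],[0,0,-15.8]],
    [[-40.8,-9.6,8.1],[0,0,-15.8]],
    [[-40.8,-9.6,8.1],[0,0,-15.8]],
    [[-40.8,-9.6,8.1],[0,0,-15.8]],
    [[-40.8,-9.6,8.1],[0,0,-15.8]],
    [[-40.8,-9.6,8.1],[0,0,-15.8]],
    [[-40.8,-9.6,8.1],[0,0,-15.8]],
    [[-40.8,-9.6,8.1],[0,0,-15.8]],
    [[-40.8,-9.6,8.1],[0,0,-15.8]],
    [[-40.8,-9.6,8.1],[0,0,-15.8]],
    [[-40.8,-9.6,8.1],[0,0,-15.8]],
  ],
  grip=0,
  newtons=50,
)

```text
clock: 1.58
tcp_pos: [0.5372, 0.3271, 0.151]
tcp_rot: [[-0.999, 0.043, 0.0], [0.043, 0.999, 0.001], [-0.0, 0.001, -1.0]]
force: [-0.3, 0.6, -0.1]
gripper_width: 1.0
gripper_force: 0.0
```

```bash
python3 go.py 538 326 11 177.4
python3 - <<'E'
from h import *
s=env.snapshot('scene'); save(s,'s1')
a=s['img'][170:320,320:520]; cv2.imwrite('pics/s1c.png',cv2.resize(a,None,fx=4,fy=4,interpolation=cv2.INTER_CUBIC))
E
```

```text
shift cm [-0.08 -0.11 14.  ] turn [0.04 0.03 0.13] | clk 1.58 tcp [537.2 327.1 151. ] head 177.5 j6 -1.0 w 1.0 gf 0.0 F [-0.3  0.6 -0.1]
```

View pics/s1c.png

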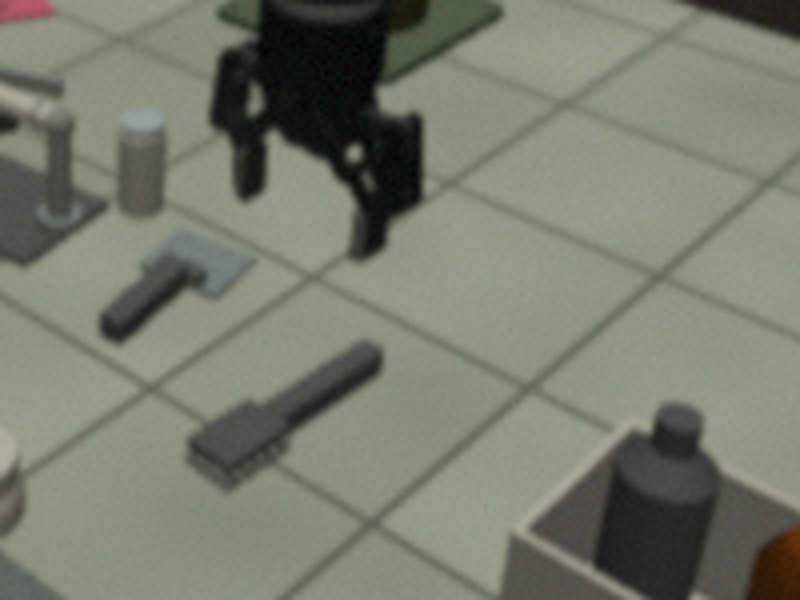

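The crop shows the brush (head at about (225,445), tail at (370,360)) with the open fingers above it, one on each side. Its way down is clear.

Request:
play_rows(
  motion=[
    [[-0.1,-0.1,4],[0,0,0]],
    [[-0.1,-0.1,8],[0,0,0]],
    [[-0.1,-0.1,11],[0,0,0]],
    [[-0.1,-0.1,12.5],[0,0,0]],
    [[-0.1,-0.1,13.5],[0,0,0]],
    [[-0.1,-0.1,14],[0,0,0]],
    [[-0.1,-0.1,14],[0,0,0]],
    [[-0.1,-0.1,14],[0,0,0]],
  ],
)

```text
clock: 2.3
tcp_pos: [0.5398, 0.3256, 0.0115]
tcp_rot: [[-0.999, 0.045, 0.002], [0.045, 0.999, 0.001], [-0.002, 0.001, -1.0]]
force: [-0.5, 0.8, 0.3]
gripper_width: 1.004
gripper_force: 0.0
```

Request:
play_rows(
  motion=[
    [[0,0,0],[0,0,0]],
    [[0,0,0],[0,0,0]],
    [[0,0,0],[0,0,0]],
    [[0,0,0],[0,0,0]],
    [[0,0,0],[0,0,0]],
    [[0,0,0],[0,0,0]],
    [[0,0,0],[0,0,0]],
    [[0,0,0],[0,0,0]],
    [[0,0,0],[0,0,0]],
    [[0,0,0],[0,0,0]],
    [[0,0,0],[0,0,0]],
    [[0,0,0],[0,0,0]],
  ],
  grip=1,
  newtons=50,
)

```text
clock: 3.3
tcp_pos: [0.5396, 0.3251, 0.0109]
tcp_rot: [[-0.999, 0.045, 0.001], [0.045, 0.999, 0.001], [-0.001, 0.001, -1.0]]
force: [-0.6, -1.1, 6.0]
gripper_width: 0.22
gripper_force: 50.4
```

Request:
play_rows(
  motion=[
    [[0,0,-1],[0,0,0]],
    [[0,0,-4],[0,0,0]],
    [[0,0,-8],[0,0,0]],
    [[0,0,-12],[0,0,0]],
    [[0,0,-16],[0,0,0]],
    [[0,0,-18],[0,0,0]],
    [[0,0,-18],[0,0,0]],
    [[0,0,-18],[0,0,0]],
  ],
)

```text
clock: 3.97
tcp_pos: [0.5393, 0.3249, 0.1915]
tcp_rot: [[-0.999, 0.045, 0.002], [0.045, 0.999, 0.001], [-0.002, 0.001, -1.0]]
force: [-0.4, -0.2, -2.6]
gripper_width: 0.219
gripper_force: 49.7
```

```bash
python3 - <<'E'
from h import *
a=np.radians(20); c=np.array([511.3,-239.6])+8*np.array([np.cos(a),np.sin(a)]); print(c)
s=env.snapshot('top'); save(s,'t2')
E
python3 go.py 519 -237 190 200
```

```text
[ 518.81754097 -236.86383885]
shift cm [ -0.58 -56.18   0.  ] turn [ -0.03  -0.09 -22.58] | clk 4.02 tcp [538.4 324.5 189.6] head 177.4 j6 -1.0 w 0.214 gf 49.657344818115234 F [ 0.3 -0.2 -1.4]
```

Request:
play_rows(
  motion=[
    [[0,-4,0],[0,0,-2]],
    [[0,-8,0],[0,0,-4]],
    [[0,-12,0],[0,0,-6]],
    [[0,-16,0],[0,0,-8]],
    [[0,-20,0],[0,0,-10]],
    [[0,-24,0],[0,0,-12]],
    [[0,-28,0],[0,0,-14]],
    [[0,-32,0],[0,0,-16]],
    [[0,-36,0],[0,0,-18]],
    [[0,-40,0],[0,0,-20]],
    [[0,-44,0],[0,0,-22]],
    [[0,-48,0],[0,0,-22.6]],
    [[-0.4,-52,0],[0,0,-22.6]],
    [[-0.7,-55,0],[0,0,-22.6]],
    [[-0.7,-56.1,0],[0,0,-22.6]],
    [[-0.7,-56.1,0],[0,0,-22.6]],
    [[-0.7,-56.1,0],[0,0,-22.6]],
    [[-0.7,-56.1,0],[0,0,-22.6]],
  ],
)

```text
clock: 5.52
tcp_pos: [0.5203, -0.2342, 0.1891]
tcp_rot: [[-0.939, -0.343, -0.002], [-0.343, 0.939, 0.002], [0.002, 0.003, -1.0]]
force: [0.6, -0.0, -1.2]
gripper_width: 0.221
gripper_force: 49.7
```

```bash
python3 go.py 520.2 -236.4 16 200
python3 - <<'E'
from h import *
s=env.snapshot('scene'); a=s['img'][90:240,190:390]; cv2.imwrite('pics/s2c.png',cv2.resize(a,None,fx=4,fy=4,interpolation=cv2.INTER_CUBIC))
E
```

```text
shift cm [ 0.05 -0.25 17.31] turn [ 0.16 -0.09  0.07] | clk 5.52 tcp [ 520.3 -234.2  189.1] head -159.9 j6 -2.37 w 0.221 gf 49.6967750787735 F [ 0.6 -0.  -1.2]
```

View pics/s2c.png

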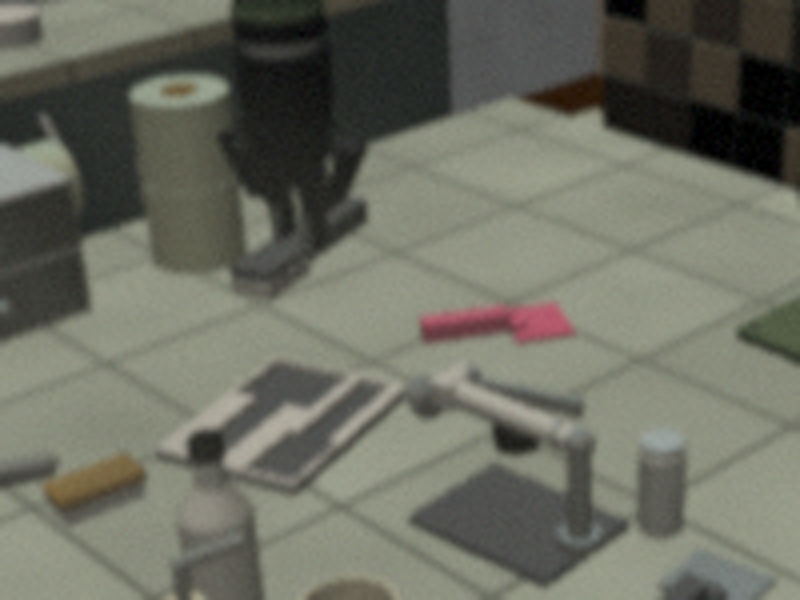

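The crop shows the brush held level, head at (265,270) and tail at (355,215), over the tray at (280,425).

Request:
play_rows(
  motion=[
    [[0,-0.15,4],[0,0,0]],
    [[0,-0.15,8],[0,0,0]],
    [[0,-0.15,11],[0,0,0]],
    [[0,-0.15,13],[0,0,0]],
    [[0,-0.15,14],[0,0,0]],
    [[0,-0.15,14],[0,0,0]],
    [[0,-0.15,14],[0,0,0]],
  ],
)

```text
clock: 6.15
tcp_pos: [0.5221, -0.2366, 0.0508]
tcp_rot: [[-0.939, -0.344, 0.001], [-0.344, 0.939, -0.0], [-0.001, -0.0, -1.0]]
force: [0.3, -0.4, 0.0]
gripper_width: 0.219
gripper_force: 49.7
```

```bash
python3 go.py 520.2 -236.4 15 200;python3 go.py 520.2 -236.4 15 200
python3 - <<'E'
from h import *
s=env.snapshot('top'); g=s['img'][130:250,380:500]; cv2.imwrite('pics/t3c.png',cv2.convertScaleAbs(cv2.resize(g,None,fx=5,fy=5,interpolation=cv2.INTER_CUBIC),alpha=1.3))
E
```

```text
shift cm [0.17 0.09 3.58] turn [-0.02  0.03  0.09] | clk 6.15 tcp [ 522.1 -236.6   50.8] head -159.9 j6 -2.37 w 0.219 gf 49.69815909862518 F [ 0.3 -0.4  0. ]
shift cm [0.17 0.09 3.58] turn [-0.02  0.03  0.09] | clk 6.15 tcp [ 522.1 -236.6   50.8] head -159.9 j6 -2.37 w 0.219 gf 49.69815909862518 F [ 0.3 -0.4  0. ]
```

View pics/t3c.png

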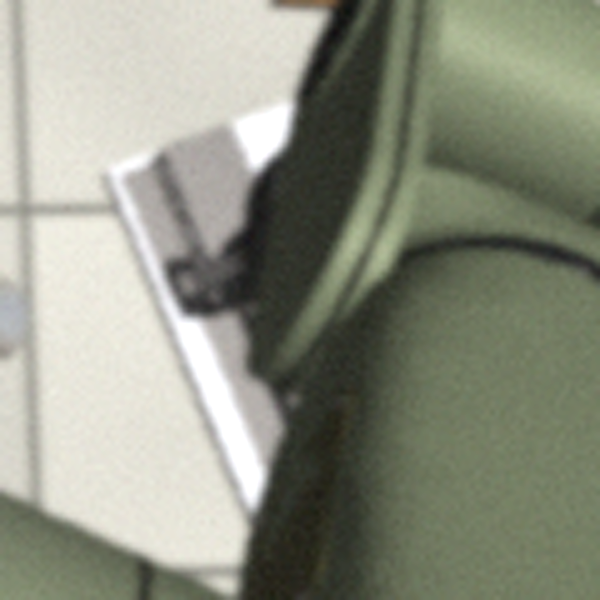

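Run:
```python
from h import *
s=env.snapshot('top'); a=np.radians(20); c,q=np.cos(a),np.sin(a); o=env.observe(); p=np.array(o['tcp_pos'])*1000; print(p)
for l in[(85-9.5,19),(25-9.5,19)]:
    for z in (p[2]-11,p[2]+13):
        w=[(p[0]+c*l[0]-q*l[1])/1000,(p[1]+q*l[0]+c*l[1])/1000,z/1000]; u=proj(s,w); print(l,z,(u-[380,130])*5)
for l in[(91,43+25),(19,68)]:
    w=[(526+c*l[0]-q*l[1])/1000,(-280+q*l[0]+c*l[1])/1000,.012]; print('slot',l,(proj(s,w)-[380,130])*5)
```

```text
[ 522.81484479 -237.40632713   52.06812456]
(75.5, 19) 41.068124559713794 [150.94976209 158.79909814]
(75.5, 19) 65.0681245597138 [161.73961772 145.83178451]
(15.5, 19) 41.068124559713794 [198.21445543 269.85411319]
(15.5, 19) 65.0681245597138 [210.22063194 259.37570119]
slot (91, 68) [121.24231013 171.99776269]
slot (19, 68) [176.18987849 302.01801418]
```

The crop shows the brush head's left edge from about (165,160) to (210,255). That matches the predicted line and lies inside the slot's left edge, (128,178) to (185,300). Lowering with a 2 mm correction.

Request:
play_rows(
  motion=[
    [[0.2,0.1,1],[0,0,0]],
    [[0.2,0.1,2],[0,0,0]],
    [[0.2,0.1,2.6],[0,0,0]],
    [[0.2,0.1,3.1],[0,0,0]],
    [[0.2,0.1,3.4],[0,0,0]],
    [[0.2,0.1,3.6],[0,0,0]],
    [[0.2,0.1,3.6],[0,0,0]],
    [[0.2,0.1,3.6],[0,0,0]],
    [[0.2,0.1,3.6],[0,0,0]],
  ],
)

```text
clock: 7.0
tcp_pos: [0.5188, -0.2369, 0.0149]
tcp_rot: [[-0.94, -0.342, -0.001], [-0.342, 0.94, 0.0], [0.001, 0.001, -1.0]]
force: [-2.6, 0.8, 4.6]
gripper_width: 0.217
gripper_force: 50.5
```

Request:
play_rows(
  motion=[
    [[0,0,0],[0,0,0]],
    [[0,0,0],[0,0,0]],
    [[0,0,0],[0,0,0]],
    [[0,0,0],[0,0,0]],
    [[0,0,0],[0,0,0]],
    [[0,0,0],[0,0,0]],
    [[0,0,0],[0,0,0]],
    [[0,0,-1],[0,0,0]],
    [[0,0,-3],[0,0,0]],
    [[0,0,-7],[0,0,0]],
    [[0,0,-11],[0,0,0]],
    [[0,0,-15],[0,0,0]],
    [[0,0,-18],[0,0,0]],
    [[0,0,-18],[0,0,0]],
  ],
  grip=0,
)

```text
clock: 8.17
tcp_pos: [0.5226, -0.2386, 0.2026]
tcp_rot: [[-0.939, -0.342, 0.014], [-0.342, 0.94, -0.006], [-0.011, -0.011, -1.0]]
force: [0.6, -0.9, 0.2]
gripper_width: 0.999
gripper_force: 0.0
```

```bash
python3 - <<'E'
from h import *
a=np.radians(187.5); o=np.array([482.2,169]); print(o-2*np.array([np.cos(a),np.sin(a)]))
E
python3 go.py 484 169 150 187.5
```

```text
[484.18288972 169.26105238]
shift cm [-10.28  39.68   4.94] turn [-0.54  0.67 12.52] | clk 8.17 tcp [ 522.6 -238.6  202.6] head -160.0 j6 -2.37 w 0.999 gf 0.0 F [ 0.6 -0.9  0.2]
```

Request:
play_rows(
  motion=[
    [[-1,4,0],[0,0,2]],
    [[-2,8,0],[0,0,4]],
    [[-3,12,0],[0,0,6]],
    [[-4,16,0],[0,0,8]],
    [[-5,20,0],[0,0,10]],
    [[-6,24,0],[0,0,12]],
    [[-7,28,0],[0,0,12.5]],
    [[-8,32,1],[0,0,12.5]],
    [[-9,36,3],[0,0,12.5]],
    [[-10,38.5,4.5],[0,0,12.5]],
    [[-10.3,39.6,5],[0,0,12.5]],
    [[-10.3,39.6,5],[0,0,12.5]],
    [[-10.3,39.6,5],[0,0,12.5]],
    [[-10.3,39.6,5],[0,0,12.5]],
    [[-10.3,39.6,5],[0,0,12.5]],
  ],
)

```text
clock: 9.42
tcp_pos: [0.4811, 0.169, 0.1452]
tcp_rot: [[-0.992, -0.129, 0.002], [-0.129, 0.992, 0.0], [-0.002, -0.0, -1.0]]
force: [0.2, -0.2, -0.4]
gripper_width: 1.001
gripper_force: 0.0
```

```bash
python3 go.py 484 169 11 187.5
python3 - <<'E'
from meas import *
s=env.snapshot('top'); g=s['img'][130:250,380:500]; cv2.imwrite('pics/t4c.png',cv2.convertScaleAbs(cv2.resize(g,None,fx=5,fy=5,interpolation=cv2.INTER_CUBIC),alpha=1.3))
E
```

```text
shift cm [-0.27 -0.04 13.42] turn [-0.    0.09 -0.08] | clk 9.42 tcp [481.1 169.  145.2] head -172.6 j6 -1.38 w 1.001 gf 0.0 F [ 0.2 -0.2 -0.4]
```

View pics/t4c.png

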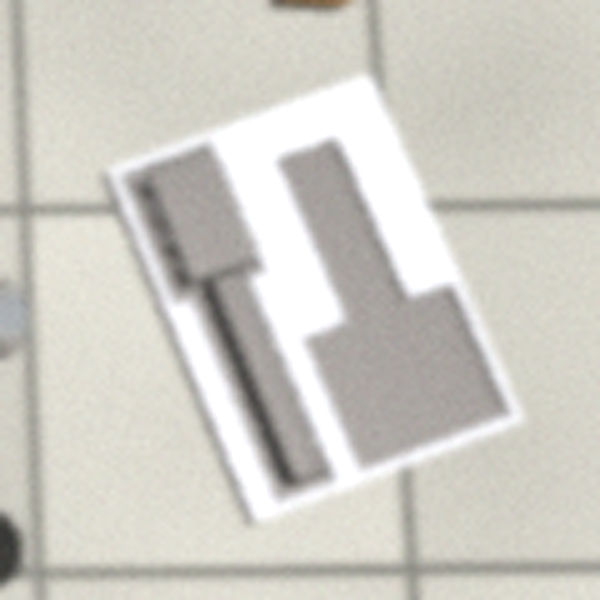

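The crop shows the brush lying in its compartment, head at (205,210) and tail at (300,475), square to the slot. Now the scraper.

Request:
play_rows(
  motion=[
    [[-0.2,0,4],[0,0,0]],
    [[-0.2,0,8],[0,0,0]],
    [[-0.2,0,10.5],[0,0,0]],
    [[-0.2,0,12],[0,0,0]],
    [[-0.2,0,13],[0,0,0]],
    [[-0.2,0,13.4],[0,0,0]],
    [[-0.2,0,13.4],[0,0,0]],
    [[-0.2,0,13.4],[0,0,0]],
  ],
)

```text
clock: 10.13
tcp_pos: [0.4834, 0.1705, 0.0113]
tcp_rot: [[-0.991, -0.13, 0.002], [-0.13, 0.991, 0.001], [-0.002, 0.0, -1.0]]
force: [0.7, -0.7, 0.1]
gripper_width: 0.998
gripper_force: 0.0
```

```bash
python3 go.py 484 169 11 187.5
```

```text
shift cm [-0.04 -0.16  0.03] turn [ 0.03  0.12 -0.01] | clk 10.13 tcp [483.4 170.5  11.3] head -172.5 j6 -1.38 w 0.998 gf 0.0 F [ 0.7 -0.7  0.1]
```

Request:
play_rows(
  motion=[
    [[0,0,0],[0,0,0]],
    [[0,0,0],[0,0,0]],
    [[0,0,0],[0,0,0]],
    [[0,0,0],[0,0,0]],
    [[0,0,0],[0,0,0]],
    [[0,0,0],[0,0,0]],
    [[0,0,0],[0,0,0]],
    [[0,0,0],[0,0,0]],
    [[0,0,0],[0,0,0]],
    [[0,0,0],[0,0,0]],
    [[0,0,0],[0,0,0]],
    [[0,0,0],[0,0,0]],
  ],
  grip=1,
  newtons=60,
)

```text
clock: 11.13
tcp_pos: [0.4827, 0.1707, 0.0109]
tcp_rot: [[-0.991, -0.131, 0.001], [-0.131, 0.991, 0.0], [-0.001, 0.0, -1.0]]
force: [-2.4, -0.4, 4.9]
gripper_width: 0.238
gripper_force: 59.7
```

Request:
play_rows(
  motion=[
    [[0,0,-1],[0,0,0]],
    [[0,0,-4],[0,0,0]],
    [[0,0,-8],[0,0,0]],
    [[0,0,-12],[0,0,0]],
    [[0,0,-16],[0,0,0]],
    [[0,0,-18],[0,0,0]],
    [[0,0,-18],[0,0,0]],
    [[0,0,-18],[0,0,0]],
  ],
)

```text
clock: 11.8
tcp_pos: [0.4825, 0.1707, 0.1914]
tcp_rot: [[-0.991, -0.131, 0.002], [-0.131, 0.991, 0.001], [-0.002, 0.001, -1.0]]
force: [0.3, 0.1, -1.4]
gripper_width: 0.24
gripper_force: 59.0
```

```bash
python3 - <<'E'
from h import *
a=np.radians(200); print(np.array([525.8,-308.8])-1.5*np.array([np.cos(a),np.sin(a)]))
E
python3 go.py 527.2 -308.3 190 200
```

```text
[ 527.20953893 -308.28696979]
shift cm [  1.83 -48.07   0.1 ] turn [  0.02   0.13 -12.48] | clk 11.8 tcp [482.5 170.7 191.4] head -172.5 j6 -1.38 w 0.24 gf 58.9811897277832 F [ 0.3  0.1 -1.4]
```

Request:
play_rows(
  motion=[
    [[0,-4,0],[0,0,-1]],
    [[0,-8,0],[0,0,-2]],
    [[0,-12,0],[0,0,-4]],
    [[0,-16,0],[0,0,-6]],
    [[0,-20,0],[0,0,-8]],
    [[0,-24,0],[0,0,-10]],
    [[0,-28,0],[0,0,-12]],
    [[0.5,-32,0],[0,0,-12.5]],
    [[1,-36,0],[0,0,-12.5]],
    [[1.5,-40,0],[0,0,-12.5]],
    [[1.9,-44,0],[0,0,-12.5]],
    [[1.9,-47,0],[0,0,-12.5]],
    [[1.9,-48.1,0],[0,0,-12.5]],
    [[1.9,-48.1,0],[0,0,-12.5]],
    [[1.9,-48.1,0],[0,0,-12.5]],
    [[1.9,-48.1,0],[0,0,-12.5]],
    [[1.9,-48.1,0],[0,0,-12.5]],
  ],
)

```text
clock: 13.22
tcp_pos: [0.5263, -0.3069, 0.1898]
tcp_rot: [[-0.939, -0.344, -0.001], [-0.344, 0.939, 0.001], [0.001, 0.002, -1.0]]
force: [0.2, -0.5, -1.8]
gripper_width: 0.231
gripper_force: 59.2
```

Request:
play_rows(
  motion=[
    [[0,0,4],[0,0,0]],
    [[0,0,8],[0,0,0]],
    [[0,0,11],[0,0,0]],
    [[0,0,13],[0,0,0]],
    [[0,0,14],[0,0,0]],
    [[0,0,14],[0,0,0]],
    [[0,0,14],[0,0,0]],
    [[0,0,14],[0,0,0]],
  ],
)

```text
clock: 13.88
tcp_pos: [0.5278, -0.309, 0.0522]
tcp_rot: [[-0.939, -0.343, 0.003], [-0.343, 0.939, -0.002], [-0.002, -0.003, -1.0]]
force: [-0.8, -0.1, -1.6]
gripper_width: 0.239
gripper_force: 59.2
```

```bash
python3 go.py 526.3 -308.6 15 200
python3 - <<'E'
from h import *
s=env.snapshot('scene'); a=s['img'][130:230,200:330]; cv2.imwrite('pics/s5c.png',cv2.resize(a,None,fx=6,fy=6,interpolation=cv2.INTER_CUBIC))
o=env.observe(); p=np.array(o['tcp_pos'])*1000; print(p); a=np.radians(200); c,q=np.cos(a),np.sin(a)
for l,z in[((75.5,35),5),((75.5,-35),5),((15.5,35),5),((-74.5,11),24),((-74.5,-11),24)]:
    w=[(p[0]+c*l[0]-q*l[1])/1000,(p[1]+q*l[0]+c*l[1])/1000,(z+p[2]-11)/1000]; print(l,(proj(s,w)-[200,130])*6)
E
```

```text
shift cm [0.14 0.11 3.72] turn [-0.15  0.13  0.05] | clk 13.88 tcp [ 527.8 -309.    52.2] head -159.9 j6 -2.47 w 0.239 gf 59.181806445121765 F [-0.8 -0.1 -1.6]
[ 527.85148125 -309.20001763   52.32692591]
(75.5, 35) [348.9333348  254.84029743]
(75.5, -35) [442.58200206 275.4472949 ]
(15.5, 35) [294.6118231 294.8058412]
(-74.5, 11) [236.19578046 339.27300167]
(-74.5, -11) [267.32065172 346.7830751 ]
```

View pics/s5c.png

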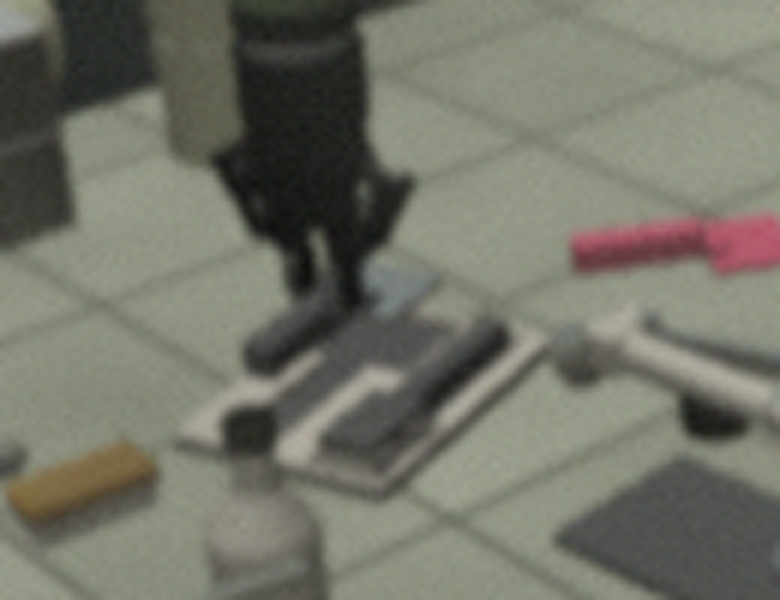

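The crop shows the scraper held level, tail at (263,342) and blade corner at (438,280). Both are within a pixel or two of prediction. The brush lies flat beside it. Lowering.

Request:
play_rows(
  motion=[
    [[0.15,0.1,1],[0,0,0]],
    [[0.15,0.1,2],[0,0,0]],
    [[0.15,0.1,2.6],[0,0,0]],
    [[0.15,0.1,3.0],[0,0,0]],
    [[0.15,0.1,3.3],[0,0,0]],
    [[0.15,0.1,3.6],[0,0,0]],
    [[0.15,0.1,3.7],[0,0,0]],
    [[0.15,0.1,3.7],[0,0,0]],
    [[0.15,0.1,3.7],[0,0,0]],
  ],
)

```text
clock: 14.68
tcp_pos: [0.5245, -0.3082, 0.0149]
tcp_rot: [[-0.94, -0.342, -0.0], [-0.342, 0.94, 0.0], [0.0, 0.0, -1.0]]
force: [-3.9, 1.2, 9.0]
gripper_width: 0.236
gripper_force: 60.6
```

Request:
play_rows(
  motion=[
    [[0,0,0],[0,0,0]],
    [[0,0,0],[0,0,0]],
    [[0,0,0],[0,0,0]],
    [[0,0,0],[0,0,0]],
    [[0,0,0],[0,0,0]],
    [[0,0,0],[0,0,0]],
    [[0,0,0],[0,0,0]],
    [[0,0,-1],[0,0,0]],
    [[0,0,-3],[0,0,0]],
    [[0,0,-7],[0,0,0]],
    [[0,0,-11],[0,0,0]],
    [[0,0,-15],[0,0,0]],
    [[0,0,-18],[0,0,0]],
    [[0,0,-18],[0,0,0]],
  ],
  grip=0.5,
)

```text
clock: 15.85
tcp_pos: [0.528, -0.3103, 0.202]
tcp_rot: [[-0.94, -0.342, 0.013], [-0.342, 0.94, -0.008], [-0.01, -0.012, -1.0]]
force: [1.1, 0.0, 0.6]
gripper_width: 0.501
gripper_force: 0.0
```

```bash
python3 go.py 485 5 200 -84.4
```

```text
shift cm [-6.76 31.1  -0.11] turn [-9.400e-01  2.000e-02 -7.558e+01] | clk 15.85 tcp [ 528.  -310.3  202. ] head -160.0 j6 -2.47 w 0.501 gf 0.0 F [1.1 0.  0.6]
```

Request:
play_rows(
  motion=[
    [[0,2,0],[0,0,7]],
    [[0,4,0],[0,0,14]],
    [[-0.5,6,0],[0,0,21]],
    [[-1,8,0],[0,0,28]],
    [[-1.5,10,0],[0,0,35]],
    [[-2,12,0],[0,0,42]],
    [[-2.5,14,0],[0,0,49]],
    [[-3,16,0],[0,0,56]],
    [[-3.5,18,0],[0,0,63]],
    [[-4,20,0],[0,0,70]],
    [[-4.5,22,0],[0,0,77]],
    [[-5,24,0],[0,0,84]],
    [[-5.5,26,0],[0,0,91]],
    [[-6,28,0],[0,0,98]],
    [[-6.5,30,0],[0,0,104.4]],
    [[-6.7,30.8,0],[0,0,104.4]],
    [[-6.7,30.8,0],[0,0,104.4]],
    [[-6.7,30.8,0],[0,0,104.4]],
    [[-6.7,30.8,0],[0,0,104.4]],
    [[-6.7,30.8,0],[0,0,104.4]],
  ],
  grip=0,
)

```text
clock: 17.52
tcp_pos: [0.4824, 0.003, 0.1933]
tcp_rot: [[-0.098, 0.995, 0.0], [0.995, 0.098, -0.0], [-0.0, 0.0, -1.0]]
force: [-0.1, 0.1, -0.6]
gripper_width: 1.0
gripper_force: 0.0
```

```bash
python3 go.py 485.5 1 86 95.6
python3 - <<'E'
from h import *
s=env.snapshot('top'); im=s['img']; t=cv2.resize(im[140:240,390:490],None,fx=4,fy=4,interpolation=cv2.INTER_CUBIC)
b=env.snapshot('scene')['img'][150:250,260:360]; b=cv2.resize(b,None,fx=4,fy=4,interpolation=cv2.INTER_CUBIC)
cv2.imwrite('pics/m6.png',cv2.convertScaleAbs(np.hstack([t,b]),alpha=1.3))
E
```

```text
shift cm [-0.23  0.29 10.73] turn [0.   0.01 0.01] | clk 17.52 tcp [482.4   3.  193.3] head 95.6 j6 -0.12 w 1.0 gf 0.0 F [-0.1  0.1 -0.6]
```

View pics/m6.png

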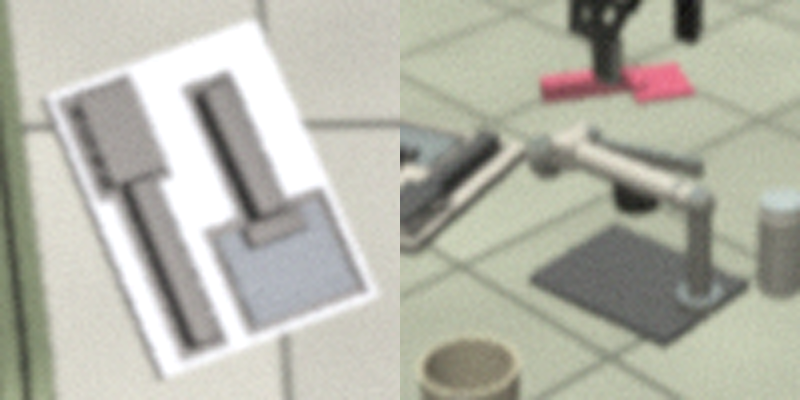

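Left half: the scraper blade at (290,260) with its handle at (240,150), and the brush, both square in their compartments. Right half: the sprayer handle at (640,165), with the trigger at (650,150) standing off it and free. Lowering over it.

Request:
play_rows(
  motion=[
    [[-0.1,0,3],[0,0,0]],
    [[-0.1,0,5],[0,0,0]],
    [[-0.1,0,6.5],[0,0,0]],
    [[-0.1,0,8],[0,0,0]],
    [[-0.1,0,9.5],[0,0,0]],
    [[-0.1,0,10.5],[0,0,0]],
    [[-0.1,0,11],[0,0,0]],
    [[-0.1,0,11],[0,0,0]],
    [[-0.1,0,11],[0,0,0]],
    [[-0.1,0,11],[0,0,0]],
  ],
)

```text
clock: 18.45
tcp_pos: [0.483, 0.0028, 0.084]
tcp_rot: [[-0.098, 0.995, 0.002], [0.995, 0.098, 0.0], [-0.0, 0.002, -1.0]]
force: [0.1, -0.8, 0.4]
gripper_width: 1.003
gripper_force: 0.0
```

```bash
python3 go.py 485.5 2 83 95.6
python3 - <<'E'
from h import *
s=env.snapshot('scene'); b=s['img'][130:250,240:360]; cv2.imwrite('pics/s7.png',cv2.convertScaleAbs(cv2.resize(b,None,fx=5,fy=5,interpolation=cv2.INTER_CUBIC),alpha=1.3))
E
```

```text
shift cm [-0.11  0.24  0.1 ] turn [0.09 0.01 0.02] | clk 18.45 tcp [483.    2.8  84. ] head 95.6 j6 -0.12 w 1.003 gf 0.0 F [ 0.1 -0.8  0.4]
```

View pics/s7.png

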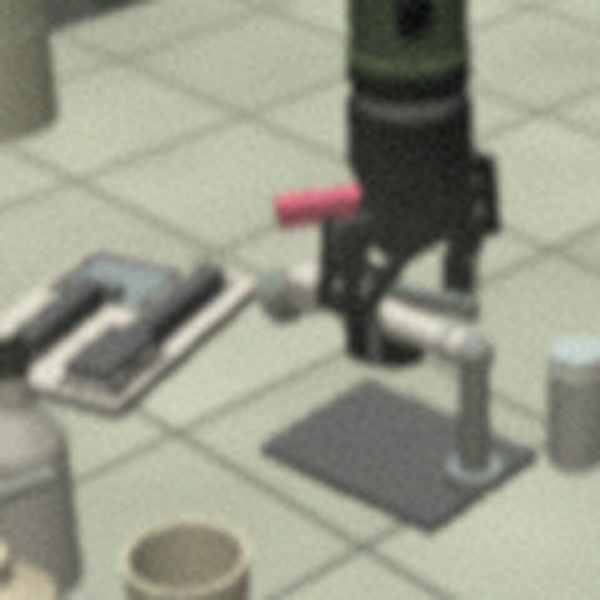

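The crop shows the near finger at (350,330) on the handle's +x side and the far finger at (455,280) behind the trigger, with the handle and trigger between them and no contact. Squeezing.

Request:
play_rows(
  motion=[
    [[0,0.2,0.1],[0,0,0]],
    [[0,0.2,0.1],[0,0,0]],
    [[0,0.2,0.1],[0,0,0]],
    [[0,0.2,0.1],[0,0,0]],
    [[0,0.2,0.1],[0,0,0]],
    [[0,0.2,0.1],[0,0,0]],
    [[0,0.2,0.1],[0,0,0]],
    [[0,0.2,0.1],[0,0,0]],
    [[0,0.2,0.1],[0,0,0]],
    [[0,0.2,0.1],[0,0,0]],
    [[0,0.2,0.1],[0,0,0]],
  ],
  grip=1,
  newtons=30,
)

```text
clock: 19.42
tcp_pos: [0.4833, 0.0035, 0.0825]
tcp_rot: [[-0.097, 0.995, -0.002], [0.995, 0.097, 0.001], [0.001, -0.002, -1.0]]
force: [-5.1, 1.3, 5.7]
gripper_width: 0.35
gripper_force: 34.0
```

Opening 0.35, about 31 mm, so the trigger is fully squeezed against the handle. Holding, then releasing.

Request:
play_rows(
  motion=[
    [[0,0,0],[0,0,0]],
    [[0,0,0],[0,0,0]],
    [[0,0,0],[0,0,0]],
    [[0,0,0],[0,0,0]],
    [[0,0,0],[0,0,0]],
    [[0,0,0],[0,0,0]],
    [[0,0,0],[0,0,0]],
    [[0,0,0],[0,0,0]],
    [[0,0,0],[0,0,0]],
    [[0,0,0],[0,0,0]],
    [[0,0,0],[0,0,0]],
    [[0,0,0],[0,0,0]],
  ],
)

```text
clock: 20.42
tcp_pos: [0.4833, 0.0034, 0.0825]
tcp_rot: [[-0.097, 0.995, -0.002], [0.995, 0.097, 0.001], [0.001, -0.002, -1.0]]
force: [-4.2, 1.9, 6.3]
gripper_width: 0.355
gripper_force: 34.0
```

Request:
play_rows(
  motion=[
    [[0,-0.2,0],[0,0,0]],
    [[0,-0.3,0],[0,0,0]],
    [[0,-0.3,0],[0,0,0]],
    [[0,-0.3,0],[0,0,0]],
    [[0,-0.3,0],[0,0,0]],
    [[0,-0.3,0],[0,0,0]],
    [[0,-0.3,0],[0,0,0]],
    [[0,-0.3,0],[0,0,0]],
    [[0,-0.3,0],[0,0,0]],
    [[0,-0.3,0],[0,0,0]],
  ],
  grip=0,
)

```text
clock: 21.25
tcp_pos: [0.4816, 0.0029, 0.0824]
tcp_rot: [[-0.098, 0.995, 0.001], [0.995, 0.098, 0.0], [0.0, 0.001, -1.0]]
force: [-0.4, 0.1, 0.3]
gripper_width: 1.005
gripper_force: 0.0
```

Request:
play_rows(
  motion=[
    [[0,0,-1.5],[0,0,0]],
    [[0,0,-4],[0,0,0]],
    [[0,0,-8],[0,0,0]],
    [[0,0,-11],[0,0,0]],
    [[0,0,-13],[0,0,0]],
    [[0,0,-13],[0,0,0]],
    [[0,0,-13],[0,0,0]],
    [[0,0,-13],[0,0,0]],
    [[0,0,-13],[0,0,0]],
    [[0,0,-13],[0,0,0]],
  ],
)

```text
clock: 22.08
tcp_pos: [0.4806, 0.0029, 0.2109]
tcp_rot: [[-0.098, 0.995, -0.003], [0.995, 0.098, 0.0], [0.0, -0.003, -1.0]]
force: [0.4, 0.3, 0.2]
gripper_width: 1.0
gripper_force: 0.0
```

Run:
```python
from h import *
a=cv2.imread('pics/top0.png')
s=env.snapshot('top'); t=cv2.resize(s['img'][140:240,390:490],None,fx=4,fy=4,interpolation=cv2.INTER_CUBIC)
b=env.snapshot('scene')['img'][140:240,260:360]; b=cv2.resize(b,None,fx=4,fy=4,interpolation=cv2.INTER_CUBIC)
cv2.imwrite('pics/m8.png',cv2.convertScaleAbs(np.hstack([t,b]),alpha=1.3)); o=env.observe(); print(o['tcp_pos'],o['force'],o['gripper_width'])
```

```text
[0.48093045 0.0028911  0.21126146] [0.3679299  0.90298809 0.41201246] 0.9931734270743764
```

View pics/m8.png

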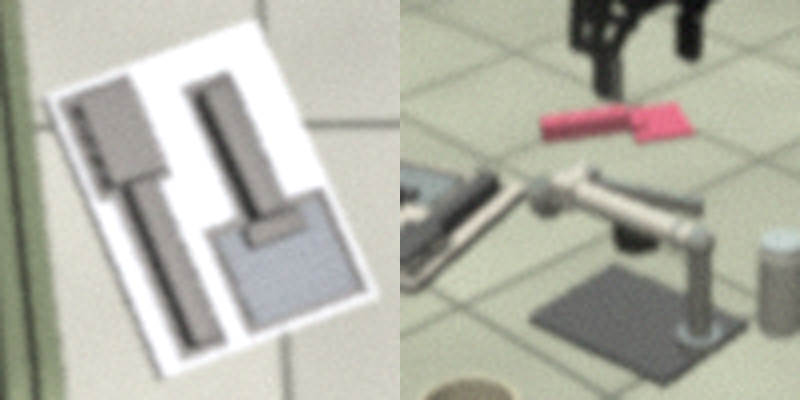

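The brush and scraper still lie in their compartments (left half). The trigger at (650,190) has sprung back and the gripper is clear above it, so I'm handing in.

```bash
python3 -c "
from cell import env
print(env.close_job())"
```

```text
the job is handed in; nothing more can be done
None
```

The job is handed in, with no verdict returned: the brush and scraper lie in their own compartments, and the trigger was then squeezed fully for at least a second and has sprung back, about 22 s in all; the last pictures showed nothing amiss.

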